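# Stack the empty stack-nest bin on the loaded one

### The job

Stack the empty stack-nest bin on the bin that holds the relay: turn it end for end, so that its pull lip points the opposite way to the lower bin's lip and it sits level on the lower bin's rim lugs instead of nesting down onto the relay. Set it down rather than dropping it, do not let it press on the relay, and leave the loaded bin where it stands with the relay upright inside.

Things in the scene. Friction and masses are not known exactly. Their poses are not given: they have to be found in the camera images.
- bin_loaded: Loose grey plastic bin (0.2 kg) with a relay in it; same shape as the empty one. Origin: centre of underside; x across, y along towards its pull lip, z up. Inside the rim 3 lugs, tops at z=53 mm: two at x>0 (y=+-44), one at x<0 (y=0). A bin put in the same way round slides past them and nests; turned 180 deg its floor rests on them at z=53, with 10 mm play to the rim all round.
- bin_empty_centre (a point): Centre of the loose empty grey bin (0.12 kg), 29 mm above its underside; axes as the loaded bin's. 58 mm high; the rim measures 66 mm across (x) by 144 mm along (y), inside 61x139; floor 38x116. Grip it across x at mid-length by its upright collar, the top 16 mm; the walls taper in below. Bins stand one left, one right (varies), both lips roughly towards the robot.
- bin_empty_lip (a point): Middle of the empty bin's pull lip, a flat tab 42 mm wide at rim height that sticks out 13 mm from the +y end only, above a small white card in a black holder: 78 mm from the bin's centre along its +y, 56.5 mm above its underside. The loaded bin has the same lip at its own +y end.
- relay: Blue plug-in relay with black foot, 22 x 28 x 36 mm, standing upright in the loaded bin near its middle, its top about 14 mm below the lug tops. Origin: centre of its underside. Not to be handled.

How it is judged:
By the outcome, as a careful person would: the job done as asked, in the order asked, and still so for the second after the job is handed in, with the robot touching nothing.
It also fails if it takes over 40 s, if anything falls off the work surface, if the arm or the gripper's body presses on something with over 40 N, if the wrist force passes 120 N, or if a joint passes its speed limit or range.

### The arm

A 6-joint arm with a two-finger parallel gripper is mounted at the origin on a cart in front of the work surface, level with it; the furniture and walls round the work are solid. World frame = base frame: x ahead of the robot, y to its left, z up, the work surface at z = 0. Lengths are in mm, angles in degrees, forces in N, time in s.
With the tool pointing down it reaches from about 300 to 850 mm from the base axis. Payload 4.2 kg.
Tool frame: the origin (TCP) lies at the very end of the fingers, on their centre line; the grasp point (between the pads) lies 19 mm behind it (env.grasp_offset is the distance from the TCP to the grasp point, in mm); z points along the fingers, y is the line along which they close (so a half turn about z gives the same grasp; the last joint's range is limited). The gripper opens to 91 mm and grips with 3 to 60 N. Pads are 32 mm wide; open, the fingers measure 118 mm over their backs; the gripper's body (76 mm by 178 mm) begins 60 mm behind the grasp point.
Start: joints at [70.875, 18.312, 89.639, -0, 72.044, -1.146], TCP at [177.491, 546.937, 213.976] pointing down, gripper open.
Joint ranges: [-177.97, 177.97], [-48.28, 115.42], [12.27, 149.76], [-77.06, 257.06], [2.81, 150.46], [-146.56, 146.56]. Speed limits (degrees/s): [147.25, 147.25, 180, 180, 180, 180].

### API

Orientations are given as [roll, pitch, yaw] about the fixed x, y, z axes, in that order (R = Rz(yaw) Ry(pitch) Rx(roll)).
In Python, from workcell import env gives the robot as it stands. The module is installed in compiled form; this text tells all that it offers.
- The arm moves only by the tool send_rows, never from a script. Its argument "motion" is a list of rows, each an object of numbers: "tx", "ty", "tz": the shift along the tool's x, y, z in units of 500 mm (1.0 is 500 mm); "rx", "ry", "rz": the turn, a rotation vector about the tool's x, y, z in units of 30 degrees (1.0 is 30 degrees); "gripper": the closure, from -1 (fully open) to 1 (shut). In form: [{"tx": .., "ty": .., "tz": .., "rx": .., "ry": .., "rz": .., "gripper": ..}, ...]. A call has 1 to 12 rows; each row shifts and turns the commanded pose from where the row before left it, along the tool's axes as they then stand; what a row does not reach is not made up. A row lasts 1/8 s, in which the tool goes at most 62.5 mm and 10.7 degrees, less where a joint would pass 70% of its speed; a pose out of reach is approached as far as the arm can. A call with a number of a shift or a turn outside -1 to 1 is refused whole. A call with a gripper value outside its range is refused whole. The fingers move at their own pace and stop on an object; "grip_force" is the grip in N (left out, the last holds). Time passes only in rows, so rows that do not move let the fingers close. It gives the time, the measured TCP pose, the force, the opening and the grip force at its end, in the units of the state.
- env.state(): the state, without advancing time (a new reading comes with each control period).
- env.grab_frame(name): name is "side" or "top"; returns a dict with "frame" (480x640x3 uint8, red, green, blue), "vertical_fov" (degrees; the focal length in pixels is half the picture's height over the tangent of half this angle, whatever the lens; pixels are square), "cx", "cy" (the principal point, pixels), "rvec" (rotation vector, rad) and "tvec" (3), from world to camera coordinates, as OpenCV has them. Camera axes: x right, y down, z forward; pixel columns grow to the right and rows downward; lengths in mm; the calibration is good to about 2 mm. A picture is of the moment at which its call begins. There is no depth.
- env.job_done(): hands the job in; it is judged then, once.
The state is a dict: "time_s": time; "qpos": joint angles; "qvel": joint speeds; "effort": joint torques, N m; "ee_pos": TCP position; "ee_rot": TCP orientation; "force": force on the tool from outside, world axes, zero at the start; "torque": the same for the moment, N m; "gripper_width": finger opening in mm; "gripper_force": force on a finger pad.
Only numpy, scipy, OpenCV 4.12 (cv2) and the standard library are available. Lean on these libraries where they do the work, as an engineer would, in place of code of your own. Each camera call takes 0.05 s, during which the arm holds its last target. There are 200 camera calls.

## Working session

There is one attempt and no reset: what is moved stays moved. The work goes in short steps, Python scripts to look and compute and a tool call to move; the robot and the scene stay as the last step left them, time stands still between calls to the robot, and variables do not carry over. Pictures are saved under pics/ and viewed, at most 10 in all, crops included, and the job is handed in when it is done.

Besides the shell and the picture viewer there is one more tool, called after "Emit:" by a JSON object that holds its "name" and its "arguments", one argument or row to a line. send_rows: Moves the arm, as the interface text tells. Shifts and turns lie within -1 to 1; 1 stands for 500 mm of shift or 30 degrees of turn. Its arguments: {"type":"object","properties":{"motion":{"type":"array"},"grip_force":{"type":"number"}},"required":["motion"]}

```bash
mkdir -p pics; python3 - <<'E'
from workcell import env
import cv2,pickle
for n in("top","side"):
    d=env.grab_frame(n); cv2.imwrite(f"pics/{n}0.png",d["frame"][:,:,::-1]); pickle.dump(d,open(n+"0.pkl","wb"))
    print(n,d["vertical_fov"],d["cx"],d["cy"],d["rvec"],d["tvec"],[k for k in d])
print(env.state())
E
```

```text
top 45.84867539785303 312.2596916387263 241.47331564241344 [ 2.14457733 -2.15767542  0.15153234] [  4.20682174 464.33885498 926.42604849] ['frame', 'vertical_fov', 'cx', 'cy', 'rvec', 'tvec']
side 45.338447582660166 318.04147444240914 237.5981641789008 [ 0.04194483 -2.64322503  1.60843485] [457.05882557  41.90352168 880.85364438] ['frame', 'vertical_fov', 'cx', 'cy', 'rvec', 'tvec']
{'time_s': 0.1, 'qpos': array([ 7.08738613e+01,  1.83486693e+01,  8.96989514e+01, -2.41791253e-04,
        7.20435656e+01, -1.14646574e+00]), 'qvel': array([-0.03648491, -0.04793259, -0.12974542, -0.01900118, -0.01594305,
        0.06925018]), 'effort': array([ 7.34261931e-06, -4.13332808e+01, -2.32509792e+01,  7.29120173e-02,
        4.23009752e-02, -5.07098218e-05]), 'ee_pos': array([177.35071988, 546.49809216, 213.20056934]), 'ee_rot': array([-1.79908827e+02, -1.59463032e-03,  1.62020400e+02]), 'force': array([0.4459089 , 0.68486134, 0.21563612]), 'torque': array([0.03044724, 0.00417345, 0.00299311]), 'gripper_force': 0.0, 'gripper_width': 90.95786573414671}
```

View pics/top0.png

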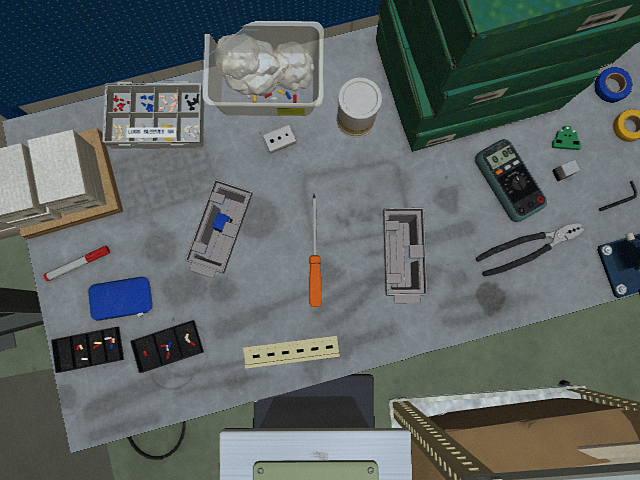

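View pics/side0.png

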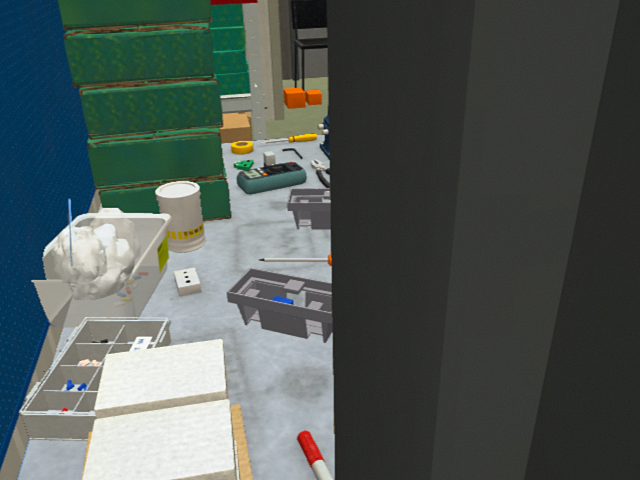

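The top view shows the loaded bin (blue relay) near (220,227) and the empty bin near (405,252), both with lips at the bottom of the picture. The arm fills the right of the side view. Next I'll enlarge both bins.

```bash
python3 - <<'E'
import cv2,pickle,numpy as np
f=pickle.load(open("top0.pkl","rb"))["frame"][:,:,::-1]
a=cv2.resize(f[175:285,178:263],None,fx=4.7,fy=5,interpolation=cv2.INTER_CUBIC)
a=cv2.resize(f[175:285,180:260],None,fx=5,fy=5,interpolation=cv2.INTER_CUBIC)
b=cv2.resize(f[200:310,365:445],None,fx=5,fy=5,interpolation=cv2.INTER_CUBIC)
cv2.imwrite("pics/crop0.png",np.hstack([a,b]))
E
```

```text
(no output)
```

View pics/crop0.png

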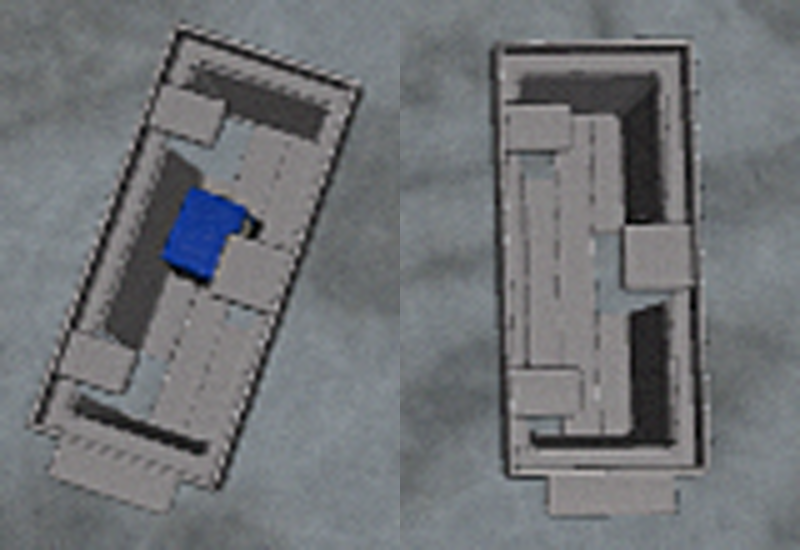

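The crop shows both rims clearly. In crop pixels the loaded corners are (178,28),(360,90),(218,488),(35,430) and the empty corners are (495,42),(692,42),(706,470),(508,478). The lips are at the bottom.

```bash
cat >h.py <<'E'
import cv2,pickle,numpy as np
def ray(d,uv,z):
    f=240/np.tan(np.radians(d["vertical_fov"]/2)); R=cv2.Rodrigues(np.array(d["rvec"]))[0]; t=np.array(d["tvec"]).ravel()
    uv=np.atleast_2d(uv).astype(float)
    r=np.c_[(uv[:,0]-d["cx"])/f,(uv[:,1]-d["cy"])/f,np.ones(len(uv))]@R
    c=-R.T@t
    return c+r*((z-c[2])/r[:,2])[:,None]
def proj(d,P):
    f=240/np.tan(np.radians(d["vertical_fov"]/2))
    K=np.array([[f,0,d["cx"]],[0,f,d["cy"]],[0,0,1]])
    return cv2.projectPoints(np.atleast_2d(P).astype(float),np.array(d["rvec"]),np.array(d["tvec"]),K,None)[0].reshape(-1,2)
# corners order TL TR BR BL in picture (lip at bottom) -> bin coords
def fit(P):
    C=P[:,:2]; B=np.array([[33,-72],[-33,-72],[-33,72],[33,72]],float)
    m=C.mean(0); U,S,V=np.linalg.svd((C-m).T@B); R=U@np.diag([1,np.linalg.det(U@V)])@V
    res=C-(m+B@R.T)
    return m,np.degrees(np.arctan2(R[1,1],R[0,1])),res
E
python3 - <<'E'
from h import *
d=pickle.load(open("top0.pkl","rb"))
L=np.array([[178,28],[360,90],[218,488],[35,430]])/5+[180,175]
E_=np.array([[495-400,42],[692-400,42],[706-400,470],[508-400,478]])/5+[365,200]
for n,q,lip,o in(("loaded",L,[120,472],[180,175]),("empty",E_,[213,495],[365,200])):
    P=ray(d,q,58);m,a,r=fit(P); print(n,m,"lip dir",a,"\n",r.round(1), np.linalg.norm(np.diff(P,axis=0),axis=1))
    print(" lip",ray(d,np.array(lip)/5+o,56.5), m+78*np.array([np.cos(np.radians(a)),np.sin(np.radians(a))]))
E
```

```text
loaded [486.75390606 153.93567272] lip dir 161.41931725651568 
 [[-1.3 -0.3]
 [-1.8  1.4]
 [ 2.4  0.7]
 [ 0.7 -1.8]] [ 64.52219423 139.80382841  63.12571026]
 lip [[415.95275882 178.60883833  56.5       ]] [412.81958639 178.78957332]
empty [ 443.84550726 -150.56574293] lip dir -179.75103164795945 
 [[-0.3 -0.5]
 [-1.   0.2]
 [ 1.6  1. ]
 [-0.3 -0.7]] [ 65.30842612 141.3928865   64.38151027]
 lip [[ 365.76534973 -152.72687126   56.5       ]] [ 365.84624365 -150.90467663]
```

Emit:
{"name": "send_rows", "arguments": {
  "motion": [
    {"tx":-0.04,"ty":-0.05,"gripper":-1},
    {"tx":-0.07,"ty":-0.087,"gripper":-1},
    {"tx":-0.07,"ty":-0.087,"gripper":-1},
    {"tx":-0.07,"ty":-0.087,"gripper":-1},
    {"tx":-0.07,"ty":-0.087,"gripper":-1},
    {"tx":-0.07,"ty":-0.087,"gripper":-1},
    {"tx":-0.07,"ty":-0.087,"gripper":-1},
    {"tx":-0.07,"ty":-0.087,"gripper":-1},
    {"tx":-0.07,"ty":-0.087,"gripper":-1},
    {"tx":-0.07,"ty":-0.087,"gripper":-1},
    {"tx":-0.07,"ty":-0.087,"gripper":-1},
    {"tx":-0.07,"ty":-0.087,"gripper":-1}
  ]
}}

```text
invalid input at $.motion[0]: expected keys tx, ty, tz, rx, ry, rz, gripper
```

Emit:
{"name": "send_rows", "arguments": {
  "motion": [
    {"tx":-0.04,"ty":-0.05,"tz":0,"rx":0,"ry":0,"rz":0,"gripper":-1},
    {"tx":-0.07,"ty":-0.087,"tz":0,"rx":0,"ry":0,"rz":0,"gripper":-1},
    {"tx":-0.07,"ty":-0.087,"tz":0,"rx":0,"ry":0,"rz":0,"gripper":-1},
    {"tx":-0.07,"ty":-0.087,"tz":0,"rx":0,"ry":0,"rz":0,"gripper":-1},
    {"tx":-0.07,"ty":-0.087,"tz":0,"rx":0,"ry":0,"rz":0,"gripper":-1},
    {"tx":-0.07,"ty":-0.087,"tz":0,"rx":0,"ry":0,"rz":0,"gripper":-1},
    {"tx":-0.07,"ty":-0.087,"tz":0,"rx":0,"ry":0,"rz":0,"gripper":-1},
    {"tx":-0.07,"ty":-0.087,"tz":0,"rx":0,"ry":0,"rz":0,"gripper":-1},
    {"tx":-0.07,"ty":-0.087,"tz":0,"rx":0,"ry":0,"rz":0,"gripper":-1},
    {"tx":-0.07,"ty":-0.087,"tz":0,"rx":0,"ry":0,"rz":0,"gripper":-1},
    {"tx":-0.07,"ty":-0.087,"tz":0,"rx":0,"ry":0,"rz":0,"gripper":-1},
    {"tx":-0.07,"ty":-0.087,"tz":0,"rx":0,"ry":0,"rz":0,"gripper":-1}
  ]
}}

```text
time_s: 1.6
ee_pos: [407.5, -58.8, 213.9]
ee_rot: [180.0, 0.0, 162.0]
force: [0.9, -0.3, 0.0]
gripper_width: 91.0
gripper_force: 0.0
```

Emit:
{"name": "send_rows", "arguments": {
  "motion": [
    {"tx":-0.063,"ty":-0.076,"tz":0,"rx":0,"ry":0,"rz":0,"gripper":-1},
    {"tx":-0.063,"ty":-0.077,"tz":0,"rx":0,"ry":0,"rz":0,"gripper":-1},
    {"tx":0,"ty":0,"tz":0.05,"rx":0,"ry":0,"rz":-0.3,"gripper":-1},
    {"tx":0,"ty":0,"tz":0.1,"rx":0,"ry":0,"rz":-0.307,"gripper":-1},
    {"tx":0,"ty":0,"tz":0.08,"rx":0,"ry":0,"rz":0,"gripper":-1},
    {"tx":0,"ty":0,"tz":0,"rx":0,"ry":0,"rz":0,"gripper":-1}
  ]
}}

```text
time_s: 2.35
ee_pos: [441.1, -148.3, 96.5]
ee_rot: [179.8, -0.4, -179.8]
force: [0.6, 0.8, 0.3]
gripper_width: 91.2
gripper_force: 0.0
```

```bash
python3 - <<'E'
from workcell import env
import cv2,pickle,numpy as np
d=env.grab_frame("side"); pickle.dump(d,open("side1.pkl","wb"))
f=d["frame"][:,:,::-1]
a=cv2.resize(f[140:340,210:450],None,fx=3.3,fy=3,interpolation=cv2.INTER_CUBIC)
a=cv2.resize(f[140:340,210:450],None,fx=3,fy=3,interpolation=cv2.INTER_CUBIC)
cv2.imwrite("pics/side1.png",a)
s=env.state();print(s["ee_pos"],s["ee_rot"],s["qpos"])
E
```

```text
[ 442.99602206 -148.98725868   98.42634538] [ 1.79942774e+02 -1.42325747e-01 -1.79776770e+02] [-2.00018389e+01  1.52423232e+01  1.12868698e+02  5.70042803e-03
  5.20423130e+01 -1.10228510e+02]
```

View pics/side1.png

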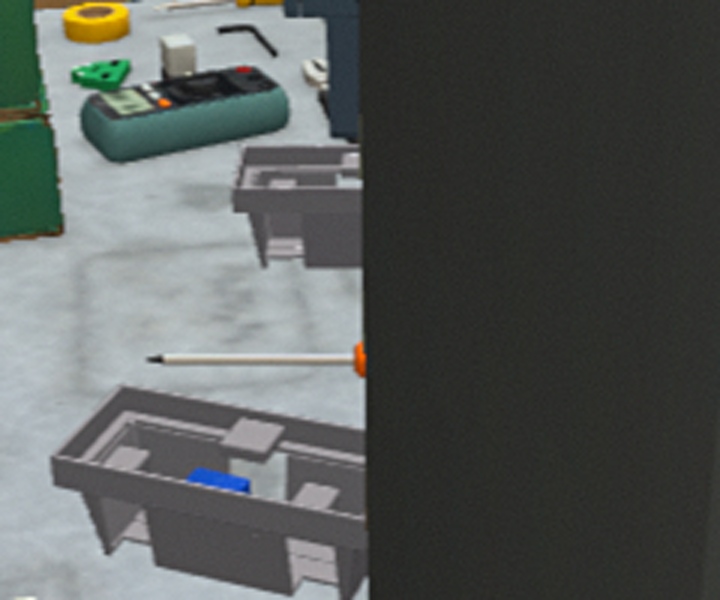

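The side view is blocked to the right of x≈330 by a pillar. The rear rim corners are visible: loaded (251,269.3) and (227.3,293.3), empty (290,189) and (288.3,203.3). I'll cross-check these against the top fit.

```bash
python3 - <<'E'
from h import *
d=pickle.load(open("side1.pkl","rb"))
for m,a,q in(((486.8,153.9),161.4,[[227.3,293.3],[251,269.3]]),((443.8,-150.6),180.25,[[288.3,203.3],[290,189]])):
    t=np.radians(a); y=np.array([np.cos(t),np.sin(t)]); x=np.array([y[1],-y[0]])
    P=[list(np.array(m)+sx*33*x-72*y) for sx in(1,-1)]
    print(np.round(P,1),np.round(ray(d,q,58),1)[:,:2])
E
```

```text
[[565.6 162.2]
 [544.5  99.7]] [[563.6 173.4]
 [542.3 113.3]]
[[ 515.7 -117.3]
 [ 515.9 -183.3]] [[ 512.  -107.6]
 [ 514.9 -170.9]]
```

The two cameras agree in x but differ by about 12 mm in y. I'll check with the gripper above the bin in the top view.

```bash
python3 - <<'E'
from workcell import env
from h import *
d=env.grab_frame("top"); pickle.dump(d,open("top1.pkl","wb"))
f=d["frame"][:,:,::-1].copy()
a=cv2.resize(f[180:330,320:490],None,fx=4,fy=4,interpolation=cv2.INTER_CUBIC)
cv2.imwrite("pics/top1.png",a)
p=env.state()["ee_pos"]
s=env.grab_frame("side")
print(p,(proj(d,[p,p+[0,45.5,0],p-[0,45.5,0],p+[0,59,0],p-[0,59,0]])-[320,180])*4)
E
```

```text
[ 444.2289432  -149.39510808   99.69994289] [[354.61792343 270.77653229]
 [238.51550019 271.46307837]
 [470.68381387 270.09020224]
 [204.06049818 271.66682043]
 [505.11392099 269.88660739]]
```

View pics/top1.png

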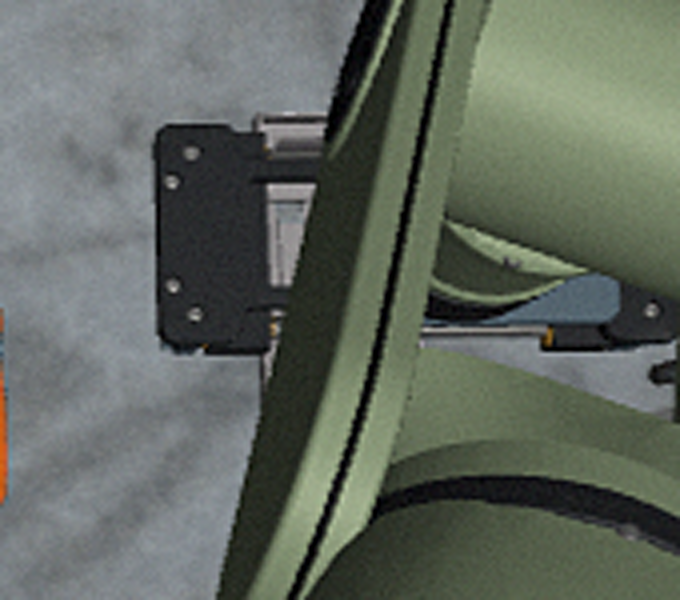

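The gripper body's left edge is at crop x≈157, with top and bottom edges at 125 and 352. I'll compare these with the projection of its known size.

```bash
python3 - <<'E'
from h import *
d=pickle.load(open("top1.pkl","rb"))
p=np.array([444.2,-149.4,99.7])
for z in(79,100,120): print(z,(proj(d,[p+[38,89,z],p+[-38,89,z]])-[320,180])*4)
# full-image scan of side camera position
for n in("top1","side1"):
    e=pickle.load(open(n+".pkl","rb")); R=cv2.Rodrigues(e["rvec"])[0]; print(n,-R.T@e["tvec"])
# hypothesis: radial distance of points from image centre in side
E
```

```text
79 [[141.50874184 139.60284009]
 [145.08433426 350.36012161]]
100 [[146.1545954  128.57515044]
 [149.88686289 344.77223991]]
120 [[150.81097045 117.52248635]
 [154.7035421  339.16789361]]
top1 [332.51176309   4.32714284 981.48392557]
side1 [408.44272878 783.71298347 453.35451342]
```

Emit:
{"name": "send_rows", "arguments": {
  "motion": [
    {"tx":-0.09,"ty":0,"tz":0,"rx":0,"ry":0,"rz":0,"gripper":-1},
    {"tx":-0.08,"ty":0,"tz":0,"rx":0,"ry":0,"rz":0,"gripper":-1},
    {"tx":0,"ty":0,"tz":0,"rx":0,"ry":0,"rz":0,"gripper":-1},
    {"tx":0,"ty":0,"tz":0,"rx":0,"ry":0,"rz":0,"gripper":-1}
  ]
}}

```text
time_s: 3.0
ee_pos: [528.5, -148.8, 100.0]
ee_rot: [-180.0, 0.1, -179.8]
force: [-0.2, -0.5, -0.3]
gripper_width: 91.2
gripper_force: 0.0
```

```bash
python3 - <<'E'
from workcell import env
from h import *
d=env.grab_frame("side"); pickle.dump(d,open("side2.pkl","wb"))
f=d["frame"][:,:,::-1].copy()
cv2.imwrite("pics/side2.png",cv2.resize(f[110:230,220:340],None,fx=5,fy=5,interpolation=cv2.INTER_CUBIC))
p=env.state()["ee_pos"]; q=[p+[sx*16,sy*45.5,0] for sy in(1,-1) for sx in(1,-1)]+[p+[sx*16,sy*59,0] for sy in(1,-1) for sx in(1,-1)]
print(p,((proj(d,q)-[220,110])*5).round())
E
```

```text
[ 527.99435236 -148.79795437   99.77093446] [[238. 357.]
 [334. 357.]
 [270. 263.]
 [358. 262.]
 [233. 373.]
 [330. 372.]
 [274. 251.]
 [362. 250.]]
```

View pics/side2.png

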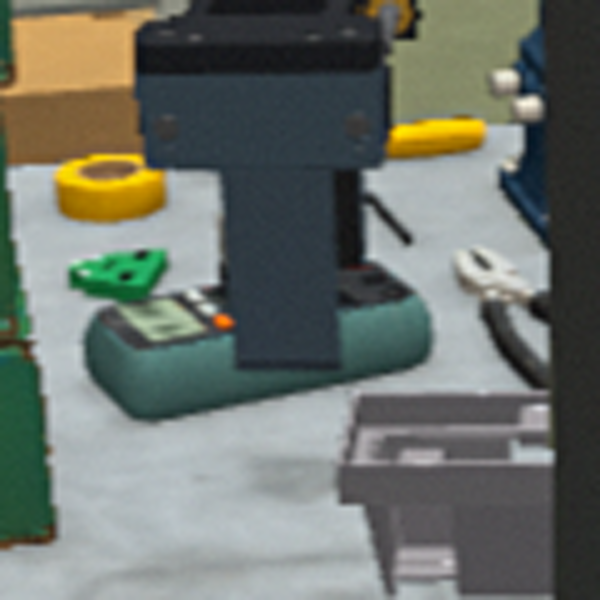

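The side camera is good at the fingertip: predicted tip row 372, seen 369. It puts the bin near y≈-139 and the top camera says -150. I'll descend at y≈-144, where the 12 mm clearance on each side covers both. Once gripped, the bin's own position will calibrate the cameras.

Emit:
{"name": "send_rows", "arguments": {
  "motion": [
    {"tx":0.084,"ty":0.01,"tz":0,"rx":0,"ry":0,"rz":0,"gripper":-1},
    {"tx":0.084,"ty":0,"tz":0,"rx":0,"ry":0,"rz":0,"gripper":-1},
    {"tx":0,"ty":0,"tz":0,"rx":0,"ry":0,"rz":0,"gripper":-1},
    {"tx":0,"ty":0,"tz":0.04,"rx":0,"ry":0,"rz":0,"gripper":-1},
    {"tx":0,"ty":0,"tz":0.03,"rx":0,"ry":0,"rz":0,"gripper":-1},
    {"tx":0,"ty":0,"tz":0.02,"rx":0,"ry":0,"rz":0,"gripper":-1},
    {"tx":0,"ty":0,"tz":0.01,"rx":0,"ry":0,"rz":0,"gripper":-1},
    {"tx":0,"ty":0,"tz":0,"rx":0,"ry":0,"rz":0,"gripper":-1}
  ]
}}

```text
time_s: 4.05
ee_pos: [444.8, -144.2, 48.9]
ee_rot: [180.0, 0.0, -179.8]
force: [0.4, -0.1, 0.4]
gripper_width: 91.2
gripper_force: 0.0
```

No contact, so I'll go on down to z≈31 and grip gently.

Emit:
{"name": "send_rows", "arguments": {
  "motion": [
    {"tx":0,"ty":0,"tz":0.02,"rx":0,"ry":0,"rz":0,"gripper":-1},
    {"tx":0,"ty":0,"tz":0.016,"rx":0,"ry":0,"rz":0,"gripper":-1},
    {"tx":0,"ty":0,"tz":0,"rx":0,"ry":0,"rz":0,"gripper":-1},
    {"tx":0,"ty":0,"tz":0,"rx":0,"ry":0,"rz":0,"gripper":0},
    {"tx":0,"ty":0,"tz":0,"rx":0,"ry":0,"rz":0,"gripper":0.2},
    {"tx":0,"ty":0,"tz":0,"rx":0,"ry":0,"rz":0,"gripper":0.4},
    {"tx":0,"ty":0,"tz":0,"rx":0,"ry":0,"rz":0,"gripper":0.6},
    {"tx":0,"ty":0,"tz":0,"rx":0,"ry":0,"rz":0,"gripper":1},
    {"tx":0,"ty":0,"tz":0,"rx":0,"ry":0,"rz":0,"gripper":1}
  ],
  "grip_force": 20
}}

```text
time_s: 5.18
ee_pos: [444.9, -144.4, 31.2]
ee_rot: [-180.0, 0.0, -179.8]
force: [0.2, -1.5, 1.6]
gripper_width: 66.1
gripper_force: 20.0
```

```bash
python3 - <<'E'
from workcell import env
from h import *
d=env.grab_frame("side"); pickle.dump(d,open("side3.pkl","wb"))
f=d["frame"][:,:,::-1].copy(); g=pickle.load(open("side2.pkl","rb"))["frame"][:,:,::-1]
c=lambda f:cv2.resize(f[175:240,275:335],None,fx=6.5,fy=6.5,interpolation=cv2.INTER_CUBIC)
cv2.imwrite("pics/side3.png",np.hstack([c(g),c(f)]))
s=env.state();print(s["ee_pos"],s["gripper_width"],s["gripper_force"],s["force"])
E
```

```text
[ 444.85959274 -144.3360936    31.13313082] 65.9488379162315 20.00021517276764 [ 0.17772097 -1.5855408   2.41952126]
```

View pics/side3.png

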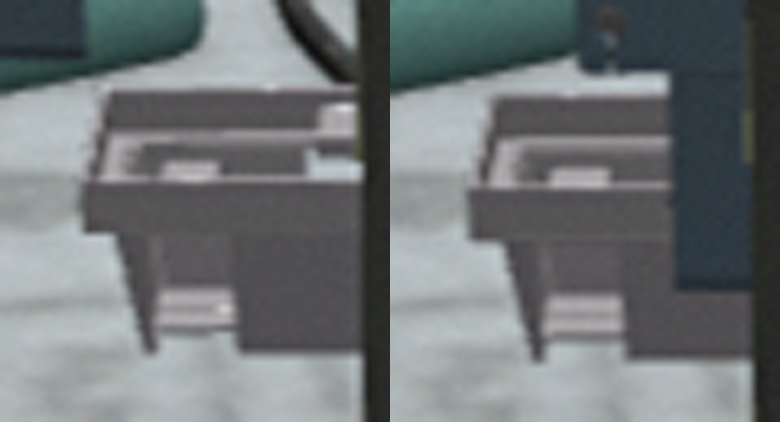

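Gripping moved the bin about 5 mm towards +y, which confirms the top camera fit (error about 1 mm). The target is therefore about (487,155) with yaw -18.6. Next I lift and turn.

Emit:
{"name": "send_rows", "arguments": {
  "motion": [
    {"tx":0,"ty":0,"tz":-0.02,"rx":0,"ry":0,"rz":0,"gripper":1},
    {"tx":0,"ty":0,"tz":-0.06,"rx":0,"ry":0,"rz":0,"gripper":1},
    {"tx":0,"ty":0,"tz":-0.09,"rx":0,"ry":0,"rz":0,"gripper":1},
    {"tx":0,"ty":0,"tz":-0.09,"rx":0,"ry":0,"rz":0.1,"gripper":1},
    {"tx":0,"ty":0,"tz":0,"rx":0,"ry":0,"rz":0.2,"gripper":1},
    {"tx":0,"ty":0,"tz":0,"rx":0,"ry":0,"rz":0.3,"gripper":1},
    {"tx":0,"ty":0,"tz":0,"rx":0,"ry":0,"rz":0.33,"gripper":1},
    {"tx":0,"ty":0,"tz":0,"rx":0,"ry":0,"rz":0.33,"gripper":1},
    {"tx":0,"ty":0,"tz":0,"rx":0,"ry":0,"rz":0.33,"gripper":1},
    {"tx":0,"ty":0,"tz":0,"rx":0,"ry":0,"rz":0.33,"gripper":1},
    {"tx":0,"ty":0,"tz":0,"rx":0,"ry":0,"rz":0.33,"gripper":1},
    {"tx":0,"ty":0,"tz":0,"rx":0,"ry":0,"rz":0.33,"gripper":1}
  ]
}}

```text
time_s: 6.72
ee_pos: [444.1, -143.8, 161.1]
ee_rot: [-180.0, -0.0, 102.5]
force: [0.5, 0.4, -1.9]
gripper_width: 65.9
gripper_force: 20.0
```

Emit:
{"name": "send_rows", "arguments": {
  "motion": [
    {"tx":0,"ty":0,"tz":0,"rx":0,"ry":0,"rz":0.33,"gripper":1},
    {"tx":0,"ty":0,"tz":0,"rx":0,"ry":0,"rz":0.33,"gripper":1},
    {"tx":0,"ty":0,"tz":0,"rx":0,"ry":0,"rz":0.33,"gripper":1},
    {"tx":0,"ty":0,"tz":0,"rx":0,"ry":0,"rz":0.33,"gripper":1},
    {"tx":0,"ty":0,"tz":0,"rx":0,"ry":0,"rz":0.33,"gripper":1},
    {"tx":0,"ty":0,"tz":0,"rx":0,"ry":0,"rz":0.33,"gripper":1},
    {"tx":0,"ty":0,"tz":0,"rx":0,"ry":0,"rz":0.33,"gripper":1},
    {"tx":0,"ty":0,"tz":0,"rx":0,"ry":0,"rz":0.33,"gripper":1},
    {"tx":0,"ty":0,"tz":0,"rx":0,"ry":0,"rz":0.33,"gripper":1},
    {"tx":0,"ty":0,"tz":0,"rx":0,"ry":0,"rz":0.33,"gripper":1},
    {"tx":0,"ty":0,"tz":0,"rx":0,"ry":0,"rz":0.33,"gripper":1},
    {"tx":0,"ty":0,"tz":0,"rx":0,"ry":0,"rz":0.23,"gripper":1}
  ]
}}

```text
time_s: 8.22
ee_pos: [444.1, -143.8, 161.1]
ee_rot: [-180.0, 0.1, -13.2]
force: [0.3, 1.4, -0.9]
gripper_width: 65.9
gripper_force: 20.0
```

Emit:
{"name": "send_rows", "arguments": {
  "motion": [
    {"tx":0,"ty":0,"tz":0,"rx":0,"ry":0,"rz":0.18,"gripper":1},
    {"tx":-0.009,"ty":-0.044,"tz":0,"rx":0,"ry":0,"rz":0,"gripper":1},
    {"tx":-0.02,"ty":-0.11,"tz":0,"rx":0,"ry":0,"rz":0,"gripper":1},
    {"tx":-0.02,"ty":-0.11,"tz":0,"rx":0,"ry":0,"rz":0,"gripper":1},
    {"tx":-0.02,"ty":-0.11,"tz":0,"rx":0,"ry":0,"rz":0,"gripper":1},
    {"tx":-0.02,"ty":-0.11,"tz":0,"rx":0,"ry":0,"rz":0,"gripper":1},
    {"tx":-0.02,"ty":-0.11,"tz":0,"rx":0,"ry":0,"rz":0,"gripper":1},
    {"tx":0,"ty":0,"tz":0,"rx":0,"ry":0,"rz":0,"gripper":1},
    {"tx":0,"ty":0,"tz":0,"rx":0,"ry":0,"rz":0,"gripper":1}
  ]
}}

```text
time_s: 9.35
ee_pos: [485.7, 154.5, 160.8]
ee_rot: [179.9, 0.1, -18.3]
force: [0.5, -0.3, -0.7]
gripper_width: 65.9
gripper_force: 20.0
```

```bash
python3 - <<'E'
from workcell import env
from h import *
d=env.grab_frame("side"); pickle.dump(d,open("side4.pkl","wb"))
f=d["frame"][:,:,::-1]
cv2.imwrite("pics/side4.png",cv2.resize(f[190:350,200:340],None,fx=3.7,fy=3.7,interpolation=cv2.INTER_CUBIC))
s=env.state();print(s["ee_pos"],s["ee_rot"],s["force"])
E
```

```text
[485.84263738 153.97702939 160.85604308] [ 1.79949753e+02  4.63875812e-02 -1.83969346e+01] [-0.29484095  0.55711355 -1.56501604]
```

View pics/side4.png

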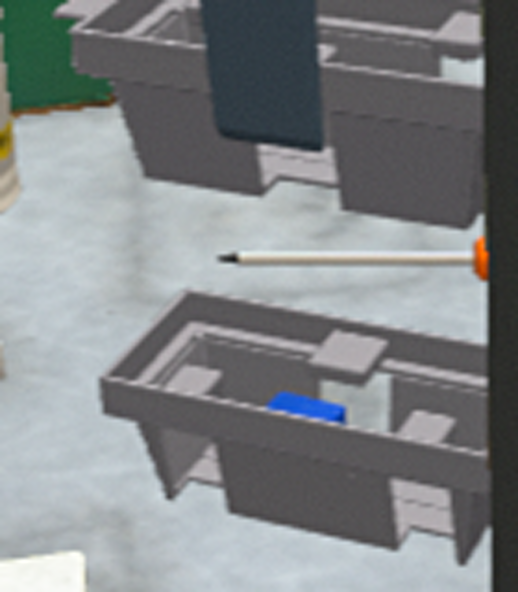

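The bin is held level with its lip pointing away from the robot. The matching near-left rim corners are at crop (72,28) on the upper bin and (102,378) on the lower, and the relay is upright. I'll compare their xy positions.

```bash
python3 - <<'E'
from h import *
d=pickle.load(open("side4.pkl","rb"))
q=lambda a:np.array(a)/3.7+[200,190]
print(ray(d,q([72,28]),187.7),ray(d,q([102,378]),58))
t=np.radians(-18.4);y=np.array([np.cos(t),np.sin(t)]);x=np.array([y[1],-y[0]])
P=np.r_[np.array([485.8,154])-33*x+72*y,187.7]
print("upper corner pred",P,(proj(d,P)-[200,190])*3.7)
t=np.radians(161.4);y=np.array([np.cos(t),np.sin(t)]);x=np.array([y[1],-y[0]])
P=np.r_[np.array([487,155])+33*x-72*y,58]
print("lower corner pred",P,(proj(d,P)-[200,190])*3.7)
E
```

```text
[[561.13026267 167.27897846 187.7       ]] [[563.71744025 170.77571391  58.        ]]
upper corner pred [564.53549106 162.58617772 187.7       ] [[64.41378009 22.2287188 ]]
lower corner pred [565.76498273 163.31128726  58.        ] [[100.19336967 366.31825175]]
```

Emit:
{"name": "send_rows", "arguments": {
  "motion": [
    {"tx":0.001,"ty":-0.004,"tz":0.03,"rx":0,"ry":0,"rz":0,"gripper":1},
    {"tx":0,"ty":0,"tz":0.04,"rx":0,"ry":0,"rz":0,"gripper":1},
    {"tx":0,"ty":0,"tz":0.03,"rx":0,"ry":0,"rz":0,"gripper":1},
    {"tx":0,"ty":0,"tz":0.02,"rx":0,"ry":0,"rz":0,"gripper":1},
    {"tx":0,"ty":0,"tz":0.01,"rx":0,"ry":0,"rz":0,"gripper":1},
    {"tx":0,"ty":0,"tz":0.008,"rx":0,"ry":0,"rz":0,"gripper":1},
    {"tx":0,"ty":0,"tz":0,"rx":0,"ry":0,"rz":0,"gripper":1},
    {"tx":0,"ty":0,"tz":0,"rx":0,"ry":0,"rz":0,"gripper":1}
  ]
}}

```text
time_s: 10.4
ee_pos: [487.9, 156.7, 92.3]
ee_rot: [-180.0, -0.0, -18.4]
force: [-0.4, -0.2, -1.3]
gripper_width: 66.1
gripper_force: 20.0
```

Emit:
{"name": "send_rows", "arguments": {
  "motion": [
    {"tx":0,"ty":0,"tz":0.006,"rx":0,"ry":0,"rz":0,"gripper":1},
    {"tx":0,"ty":0,"tz":0.006,"rx":0,"ry":0,"rz":0,"gripper":1},
    {"tx":0,"ty":0,"tz":0,"rx":0,"ry":0,"rz":0,"gripper":1},
    {"tx":0,"ty":0,"tz":0,"rx":0,"ry":0,"rz":0,"gripper":1}
  ]
}}

```text
time_s: 10.9
ee_pos: [487.6, 156.6, 85.9]
ee_rot: [-180.0, 0.0, -18.4]
force: [-0.2, 0.6, -0.2]
gripper_width: 65.9
gripper_force: 20.0
```

Emit:
{"name": "send_rows", "arguments": {
  "motion": [
    {"tx":0,"ty":0,"tz":0.002,"rx":0,"ry":0,"rz":0,"gripper":1},
    {"tx":0,"ty":0,"tz":0.001,"rx":0,"ry":0,"rz":0,"gripper":1},
    {"tx":0,"ty":0,"tz":0,"rx":0,"ry":0,"rz":0,"gripper":1},
    {"tx":0,"ty":0,"tz":0,"rx":0,"ry":0,"rz":0,"gripper":1}
  ]
}}

```text
time_s: 11.4
ee_pos: [487.6, 156.6, 84.5]
ee_rot: [-180.0, 0.0, -18.4]
force: [0.6, 0.3, -0.8]
gripper_width: 66.2
gripper_force: 20.0
```

Emit:
{"name": "send_rows", "arguments": {
  "motion": [
    {"tx":0,"ty":0,"tz":0.001,"rx":0,"ry":0,"rz":0,"gripper":1},
    {"tx":0,"ty":0,"tz":0.001,"rx":0,"ry":0,"rz":0,"gripper":1},
    {"tx":0,"ty":0,"tz":0,"rx":0,"ry":0,"rz":0,"gripper":1},
    {"tx":0,"ty":0,"tz":0,"rx":0,"ry":0,"rz":0,"gripper":1}
  ]
}}

```text
time_s: 11.9
ee_pos: [487.7, 156.6, 84.2]
ee_rot: [-180.0, -0.0, -18.4]
force: [-2.2, -0.5, 6.1]
gripper_width: 65.9
gripper_force: 20.0
```

Contact came at exactly lug height (84.2) with 6 N. Now I release and retreat upwards.

Emit:
{"name": "send_rows", "arguments": {
  "motion": [
    {"tx":0,"ty":0,"tz":-0.001,"rx":0,"ry":0,"rz":0,"gripper":1},
    {"tx":0,"ty":0,"tz":0,"rx":0,"ry":0,"rz":0,"gripper":0.2},
    {"tx":0,"ty":0,"tz":0,"rx":0,"ry":0,"rz":0,"gripper":-0.5},
    {"tx":0,"ty":0,"tz":0,"rx":0,"ry":0,"rz":0,"gripper":-1},
    {"tx":0,"ty":0,"tz":0,"rx":0,"ry":0,"rz":0,"gripper":-1},
    {"tx":0,"ty":0,"tz":0,"rx":0,"ry":0,"rz":0,"gripper":-1},
    {"tx":0,"ty":0,"tz":-0.03,"rx":0,"ry":0,"rz":0,"gripper":-1},
    {"tx":0,"ty":0,"tz":-0.06,"rx":0,"ry":0,"rz":0,"gripper":-1},
    {"tx":0,"ty":0,"tz":-0.1,"rx":0,"ry":0,"rz":0,"gripper":-1},
    {"tx":0,"ty":0,"tz":-0.1,"rx":0,"ry":0,"rz":0,"gripper":-1},
    {"tx":0,"ty":0,"tz":0,"rx":0,"ry":0,"rz":0,"gripper":-1},
    {"tx":0,"ty":0,"tz":0,"rx":0,"ry":0,"rz":0,"gripper":-1}
  ]
}}

```text
time_s: 13.4
ee_pos: [487.1, 156.5, 229.1]
ee_rot: [-180.0, 0.0, -18.4]
force: [0.8, -0.1, -1.0]
gripper_width: 91.5
gripper_force: 0.0
```

```bash
python3 - <<'E'
from workcell import env
from h import *
d=env.grab_frame("side")
f=d["frame"][:,:,::-1]
cv2.imwrite("pics/side5.png",cv2.resize(f[210:350,200:340],None,fx=4,fy=4,interpolation=cv2.INTER_CUBIC))
s=env.state();print(s["ee_pos"],s["gripper_width"],s["force"])
E
```

```text
[486.71643646 156.36254905 228.216127  ] 91.01633487200274 [ 0.44238971 -0.26629221 -0.68094313]
```

View pics/side5.png

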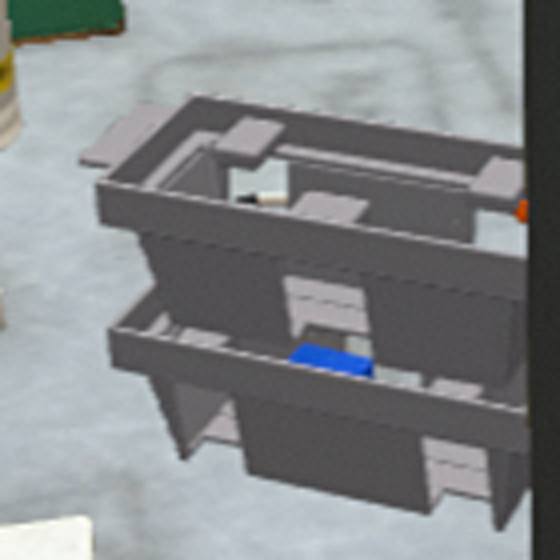

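The upper bin sits level and centred on the lower bin's lugs, with its lip away from the robot at crop (120,135). The relay is upright, and the lower bin's corner, at about (227,293), has not moved.

```bash
python3 -c "
from workcell import env
print(env.job_done())"
```

```text
the job is handed in; nothing more can be done
None
```

The empty bin is stacked end for end, level on the loaded bin's lugs, with the relay upright, the loaded bin unmoved and the arm clear; I handed the job in at about 13.5 s, and no verdict came back.

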